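# Let the ratchet clamp off and take the flask out

### The job

Let the ratchet clamp off: press the red pawl's thumb pad down, only as hard as it needs, and keep it down until the blue jaw has backed all the way off; then let the pawl go. Lift the metal flask out of the clamp and set it down gently, upright and flat, in the steel tray, leaving the things around alone.

Things in the scene. Friction and masses are not known exactly. Their poses are not given: they have to be found in the camera images.
- clamp: Grey bench clamp bolted to the worktop: bed 280 x 84 mm, 12 mm thick. Origin at worktop level on its centre line; x runs along the bed from the ratchet end (red pawl, bed end x = -130 mm) to the fixed grey jaw (x = 130 to 146 mm, 66 mm high; bed end 150 mm), y across, z up. Only the pawl stands higher than 80 mm.
- pawl_pad (a point): Centre of the top of the red thumb pad on the pawl's tail: 30 mm along clamp x, 36 mm across, facing up, at clamp x = -115 mm, 76 mm above the worktop. The pawl rocks about a pin along clamp y, 45 mm from here towards +x and 6 mm lower. Pressing the pad a good 5 mm down lifts the nose clear of the wheel's teeth; a hard stop follows under 1 mm later.
- pawl (a joint): Pawl angle, rad: 0 nose down in the teeth, about 0.115 clear of them, 0.136 at the hard stop (reading noisy). Its spring takes 3 to 5 N at the pad, and tooth friction 3 to 6 N more while the wheel is loaded. The pawl is slender: it must never be pressed with more than 15 N. Let up early, it drops into the next tooth.
- jaw (a joint): Travel of the blue jaw, m: 0 clamped, 0.030 fully backed off, towards clamp -x. A spring with a slow damper pushes it back; a steel wheel with 12 saw teeth, 5.5 mm deep, geared to it by a rack and held by the pawl, keeps it. While the pawl is held clear the jaw backs off by itself in 2 to 3 s.
- seat (a point): Where the flask stands in the clamp: on top of the bed (12 mm above the worktop), on the centre line, at clamp x = 95 mm. Axes as the clamp's. Steel ribs 5 mm high run along both sides at y = -34 and 34 mm.
- flask: Two-part aluminium flask: rounded block 70 (x) x 56 (y) x 48 mm high, 0.35 to 0.6 kg, dark seam half way up. Origin at the centre of its underside. It stands on the seat, x along clamp x, squeezed along x between the blue jaw's rubber pad and the fixed jaw; the blue jaw's lip hangs 8 mm over its top until the jaw is back. Its 56 mm width is free to be gripped from above.
- tray: Shallow open steel tray fixed to the worktop, 150 mm (x) x 130 mm (y), rim 14 mm high, walls and floor 3 mm. Origin at the centre of its underside.
- pen_cup: Bystander: blue and yellow tin with pens, 76 mm across, 142 mm high; origin under its centre.
- orange_bottle: Bystander: orange-red plastic bottle with white cap, 68 mm across, 250 mm high; origin under its centre.
- cotton_box: Bystander: small white and blue carton, 60 x 101 x 56 mm; origin under its centre.
- stapler: Bystander: small black stapler, 26 x 105 x 31 mm; origin under its centre.

How it is judged:
By the outcome, as a careful person would: the job done as asked, in the order asked, and still so for the second after the job is handed in, with the robot touching nothing.
It also fails if it takes over 67 s, if anything falls off the work surface, if the arm or the gripper's body presses on something with over 40 N, if the wrist force passes 120 N, or if a joint passes its speed limit or range.

### The arm

A 6-joint arm with a two-finger parallel gripper is mounted at the origin on a cart in front of the work surface, level with it; the furniture and walls round the work are solid. World frame = base frame: x ahead of the robot, y to its left, z up, the work surface at z = 0. Lengths are in mm, angles in rad, forces in N, time in s.
With the tool pointing down it reaches from about 350 to 875 mm from the base axis. Payload 4.2 kg.
Tool frame: the origin (TCP) lies midway between the tips of the shut fingers; the grasp point (between the pads) lies 19 mm behind it (arm.tcp_to_grasp is the distance from the TCP to the grasp point, in mm); z points along the fingers, y is the line along which they close (so a half turn about z gives the same grasp; the last joint's range is limited). The gripper opens to 85 mm and grips with 20 to 120 N. Pads are 22 mm wide; open, the fingers measure 114 mm over their backs; the gripper's body (76 mm by 85 mm) begins 54 mm behind the grasp point. The pads swing forward as they close: fully open they stand 13 mm farther back than shut.
Start: joints at [1.553, 0.385, 0.008, 0, -1.194, -0.259], TCP at [170.767, 601.197, 231.312] pointing down, gripper open.
Joint ranges: [-3.14, 3.14], [-1.21, 2.06], [-1.07, 1.41], [-3.16, 2.05], [-2.99, -0.16], [-3.1, 3.1]. Speed limits (rad/s): [2.79, 2.79, 3.14, 3.14, 3.14, 3.14].

### API

Orientations are given as a unit quaternion [x, y, z, w].
In Python, from bench import arm, imaging, job, models gives the robot as it stands.
- The arm moves only by the tool arm_command, never from a script. Its argument "rows" is a list of rows, each an object with "grip": the opening, from 0 (shut) to 1 (fully open); "linear": the shift along the tool's x, y, z in mm, a list of three; "rot": the turn, a rotation vector about the tool's x, y, z in rad, a list of three. In form: [{"grip": grip, "linear": [tx, ty, tz], "rot": [rx, ry, rz]}, ...]. A call has 1 to 10 rows; each row is the pose to reach, as a shift and turn from the pose commanded when the call began, along the tool's axes at that moment; what a row does not reach only later rows make up. A row lasts 1/8 s, in which the tool goes at most 62.5 mm and 10.7 degrees, less where a joint would pass 70% of its speed; a pose out of reach is approached as far as the arm can. A call with a gripper value outside its range is refused whole. The fingers move at their own pace and stop on an object; the grip force is fixed at half the most. Time passes only in rows, so rows that repeat a pose let the fingers close. It gives the time, the measured TCP pose, the force, the opening and the grip force at its end, in the units of the state.
- arm.read_state(): the state, without advancing time (a new reading comes with each control period).
- imaging.get_image(name): name is "side" or "top" or "wrist"; returns a dict with "frame" (480x640x3 uint8, red, green, blue), "fx", "fy", "cx", "cy" (pixels), "k1" (the pictures are not rectified: a ray, as slopes to the right and down, at radius r is drawn at 1 + k1 r^2 times it, then the intrinsics apply), "extrinsics" (4x4, takes a point from world to camera coordinates); the wrist camera has in their place "T_tool_cam" (4x4, takes a point from camera to tool coordinates, whose origin is the TCP and whose axes are the flange's). Camera axes: x right, y down, z forward; pixel columns grow to the right and rows downward; lengths in mm; the calibration is good to about 2 mm. A picture is of the moment at which its call begins: read the wrist's pose just before it. There is no depth.
- job.job_done(): hands the job in; it is judged then, once.
Trained networks look in a picture, given as the dict that the camera call returned (one of the last four; its "shot" number tells which), for a name from the list of things; names that differ only in an ending like _2 or _b are one class to them, and where a whole thing is asked for, a point or a joint stands for the part that bears it (a point fixed in the world has none). Each returns a list of dicts, best first, with "score" (0 to 1); they miss things now and then, are a little off and sometimes report something else, mostly with a low value. They report only what shows in the picture. A call takes as long as a camera call.
- models.spot_in(picture, query): "rect" ([left, top, right, bottom] in pixels, round what is visible of it).
- models.tip_of(picture, query): "pixel" ([column, row] in pixels: a listed point, or the origin of a listed thing).
The state is a dict: "clock": time; "joints": joint angles; "joint_vel": joint speeds; "joint_efforts": joint torques, N m; "position": TCP position; "ee_rot": TCP orientation; "contact_force": force on the tool from outside, world axes, zero at the start; "wrist_torque": the same for the moment, N m; "gripper_width": finger opening in mm; "grasp_force": force on a finger pad.
Only numpy, scipy, OpenCV 4.12 (cv2) and the standard library are available. Lean on these libraries where they do the work, as an engineer would, in place of code of your own. Each camera call takes 0.05 s, during which the arm holds its last target. There are 200 camera calls.

## Working session

There is one attempt and no reset: what is moved stays moved. The work goes in short steps, Python scripts to look and compute and a tool call to move; the robot and the scene stay as the last step left them, time stands still between calls to the robot, and variables do not carry over. Pictures are saved under pics/ and viewed, at most 10 in all, crops included, and the job is handed in when it is done.

Besides the shell and the picture viewer there is one more tool, called after "Emit:" as a command line: name --argument value ..., lists and objects as JSON in quotes. arm_command: Moves the arm, as the interface text tells. Its arguments: {"type":"object","properties":{"rows":{"type":"array"}},"required":["rows"]}

```bash
mkdir -p pics; cat > h.py <<'E'
import numpy as np, cv2
from scipy.spatial.transform import Rotation as R
from bench import arm, imaging, job, models
def cam(name):
    s=arm.read_state(); im=imaging.get_image(name)
    if name=='wrist':
        T=np.eye(4);T[:3,:3]=R.from_quat(s['ee_rot']).as_matrix();T[:3,3]=s['position']
        E=np.linalg.inv(T@np.array(im['T_tool_cam']))
    else: E=np.array(im['extrinsics'])
    im['E']=E; return im
def ray(im,px):
    K=np.array([[im['fx'],0,im['cx']],[0,im['fy'],im['cy']],[0,0,1.]])
    p=cv2.undistortPoints(np.array([[px]],float),K,np.array([im['k1'],0,0,0.]) )[0,0] if 0 else None
    d=np.array([(px[0]-im['cx'])/im['fx'],(px[1]-im['cy'])/im['fy']]);u=d.copy()
    for _ in range(20): u=d/(1+im['k1']*(u@u))
    Rm=im['E'][:3,:3];t=im['E'][:3,3]
    return -Rm.T@t, Rm.T@np.array([u[0],u[1],1])
def at(im,px,z):
    c,d=ray(im,px); return c+d*(z-c[2])/d[2]
def proj(im,P):
    q=im['E'][:3,:3]@np.array(P,float)+im['E'][:3,3];u=q[:2]/q[2];u=u*(1+im['k1']*(u@u))
    return np.array([u[0]*im['fx']+im['cx'],u[1]*im['fy']+im['cy']])
def save(im,n,crop=None,f=1):
    a=im['frame'][:,:,::-1]
    if crop: a=a[crop[1]:crop[3],crop[0]:crop[2]]
    cv2.imwrite('pics/'+n,cv2.resize(a,None,fx=f,fy=f,interpolation=cv2.INTER_CUBIC))
E
cat > a.py <<'E'
from h import *
s=arm.read_state();print(s['clock'],s['position'],s['ee_rot'],s['contact_force'])
Z=dict(clamp=0,pawl_pad=76,seat=12,flask=12,tray=0,pen_cup=0,orange_bottle=0,cotton_box=0,stapler=0)
ims=[]
for n in ('side','top','wrist'):
    im=cam(n);save(im,n+'0.png');ims.append(im['frame'][:,:,::-1])
    print(n,'cam',ray(im,[320,240])[0].round())
    for q,z in Z.items():
        r=models.tip_of(im,q)
        b=models.spot_in(im,q) if q not in('seat',) else []
        print(q,[(round(x['score'],2),np.round(x['pixel']),at(im,x['pixel'],z).round(1)) for x in r[:1]],[(round(x['score'],2),np.round(x['rect'])) for x in b[:1]])
E
python3 a.py
```

```text
0.0 [170.61500277 600.65191201 230.24062497] [ 9.90425223e-01 -1.38046141e-01 -1.06770440e-04  1.06223251e-03] [0.47534264 0.74702039 0.93338091]
side cam [  240. -1342.   706.]
clamp [(0.65, array([319., 272.]), array([ 481.6, -136.5,    0. ]))] [(0.56, array([302., 225., 339., 309.]))]
pawl_pad [(0.66, array([316., 230.]), array([494.4, -45.2,  76. ]))] [(0.65, array([312., 228., 327., 249.]))]
seat [(0.9, array([320., 293.]), array([ 460.5, -257.4,   12. ]))] []
flask [(0.75, array([318., 288.]), array([ 459.9, -233.8,   12. ]))] [(0.76, array([307., 265., 331., 279.]))]
tray [(0.76, array([296., 216.]), array([483.1, 229.1,   0. ]))] [(0.55, array([270., 204., 320., 226.]))]
pen_cup [(0.84, array([424., 310.]), array([ 681.8, -366.6,    0. ]))] [(0.63, array([408., 251., 444., 316.]))]
orange_bottle [(0.64, array([410., 285.]), array([ 690.6, -252.4,    0. ]))] [(0.78, array([396., 199., 431., 295.]))]
cotton_box [(0.26, array([320., 273.]), array([ 483.9, -144.5,    0. ]))] []
stapler [(0.78, array([252., 331.]), array([ 285. , -361.6,    0. ]))] [(0.62, array([228., 316., 275.,
[... 458 characters left out ...]
ay([240., 236.]), array([486.5, 213.6,   0. ]))] [(0.93, array([215., 207., 266., 268.]))]
pen_cup [(0.97, array([444., 169.]), array([ 688.5, -353.1,    0. ]))] [(0.82, array([432., 141., 464., 183.]))]
orange_bottle [(0.89, array([412., 167.]), array([ 692.7, -261.9,    0. ]))] [(0.69, array([400., 133., 436., 176.]))]
cotton_box [(0.95, array([218., 169.]), array([676.4, 288.2,   0. ]))] [(0.6, array([202., 147., 228., 189.]))]
stapler [(0.91, array([449., 314.]), array([ 281.8, -359.3,    0. ]))] [(0.62, array([440., 296., 456., 335.]))]
wrist cam [236. 582. 374.]
clamp [] []
pawl_pad [] []
seat [] []
flask [] []
tray [] []
pen_cup [] []
orange_bottle [] []
cotton_box [] []
stapler [] []
```

```bash
python3 - <<'E'
import cv2,numpy as np
a=cv2.imread('pics/top0.png')[150:350,190:470];b=cv2.imread('pics/side0.png')[180:340,220:460]
a=cv2.resize(a,(784,560),interpolation=cv2.INTER_CUBIC);b=cv2.resize(b,(780,520),interpolation=cv2.INTER_CUBIC)
cv2.imwrite('pics/t1.png',a);cv2.imwrite('pics/s1.png',b)
E
```

```text
(no output)
```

View pics/t1.png

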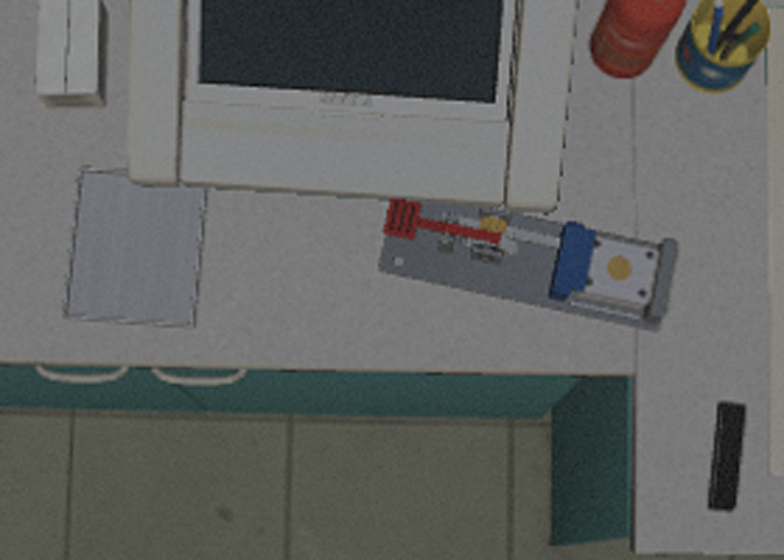

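View pics/s1.png

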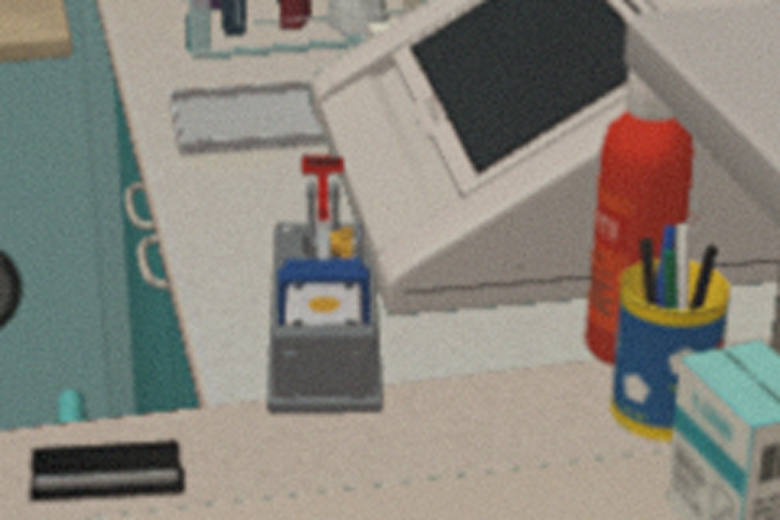

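```bash
cat > b.py <<'E'
from h import *
from scipy.optimize import least_squares
im=cam('top'); si=cam('side')
c=lambda x,y:[190+x/2.8-.3,150+y/2.8-.3]
d=lambda x,y:[220+x/3.25-.3,180+y/3.25-.3]
pts=[(im,c(379,270),(-130,-42,12)),(im,c(657,330),(150,-42,12)),(im,c(403,218),(-115,0,76)),(im,c(619,268),(95,0,60)),
(si,d(323,163),(-115,0,76)),(si,d(323,303),(95,0,60)),(si,d(267,410),(150,-42,0)),(si,d(382,408),(150,42,0))]
def w(p,q): return np.array([p[0]+np.cos(p[2])*q[0]-np.sin(p[2])*q[1],p[1]+np.sin(p[2])*q[0]+np.cos(p[2])*q[1],q[2]])
f=lambda p:np.concatenate([proj(i,w(p,q))-x for i,x,q in pts])
r=least_squares(f,[470,-160,-1.73],loss='soft_l1',x_scale=[1,1,.01])
print(r.x,r.fun.reshape(-1,2).round(1).tolist() if r.fun.size==16 else f(r.x).round(1))
for n,q in dict(pad=(-115,0,76),seat=(95,0,12)).items(): print(n,w(r.x,q).round(1))
# tray corners, rim z=14
for p in [(84,168),(207,188),(194,326),(64,316)]: print('tray',at(im,c(*p),14).round(1))
w0=imaging.get_image('wrist');print(np.array(w0['T_tool_cam']).round(3),w0['fx'],w0['k1'])
E
python3 b.py
```

```text
[ 477.41927122 -153.91572801   -1.76500934] [[-0.8, -0.6], [0.7, -0.6], [-0.6, -0.4], [-0.3, -0.6], [-1.0, -0.4], [-0.3, 0.5], [-0.6, 1.8], [-0.0, 2.0]]
pad [499.6 -41.1  76. ]
seat [ 459.1 -247.1   12. ]
tray [556. 273.  14.]
tray [537.8 149.9  14. ]
tray [400.9 157.3  14. ]
tray [408.  285.1  14. ]
[[-1.00000e-03 -9.64000e-01 -2.65000e-01  6.77030e+01]
 [ 1.00000e+00 -1.00000e-03 -0.00000e+00  7.63000e-01]
 [-0.00000e+00 -2.65000e-01  9.64000e-01 -1.42277e+02]
 [ 0.00000e+00  0.00000e+00  0.00000e+00  1.00000e+00]] 391.08714674772745 -0.08802986174908244
```

Emit:
arm_command --rows '[{"grip": 1,"linear": [41,44,2.6],"rot": [0,0,0.124]},{"grip": 1,"linear": [82,88,5.2],"rot": [0,0,0.248]},{"grip": 1,"linear": [123,132,7.8],"rot": [0,0,0.372]},{"grip": 1,"linear": [164,176,10.4],"rot": [0,0,0.496]},{"grip": 1,"linear": [205,220,13],"rot": [0,0,0.62]},{"grip": 1,"linear": [246,264,15.6],"rot": [0,0,0.744]},{"grip": 0.5,"linear": [287,308,18.2],"rot": [0,0,0.868]},{"grip": 0,"linear": [328,352,20.8],"rot": [0,0,0.992]},{"grip": 0,"linear": [369,396,23.4],"rot": [0,0,1.116]},{"grip": 0,"linear": [410,440,26],"rot": [0,0,1.24]}]'

```text
clock: 4.1
position: [445.7, 64.2, 205.8]
ee_rot: [0.725, -0.689, 0.0, -0.001]
contact_force: [0.4, 1.0, -0.1]
gripper_width: 12.4
grasp_force: 0.0
```

```bash
cat > go.py <<'E'
from h import *
import sys
def go(t,yaw):
    s=arm.read_state();Rm=R.from_quat(s['ee_rot'])
    G=R.from_matrix([[np.cos(yaw),np.sin(yaw),0],[np.sin(yaw),-np.cos(yaw),0],[0,0,-1]])
    print('t',round(s['clock'],2),'pos',np.round(s['position'],1),'F',np.round(s['contact_force'],1),'w',round(s['gripper_width'],1),'| lin',(Rm.inv().apply(np.array(t)-s['position'])).round(1),'rot',(Rm.inv()*G).as_rotvec().round(3),'j',np.round(s['joints'],2))
if __name__=='__main__': a=list(map(float,sys.argv[1:])); go(a[:3],a[3])
E
python3 go.py 499.6 -41.1 200 -1.765
```

```text
t 4.1 pos [445.7  64.2 205.8] F [ 0.4  1.  -0.1] w 12.4 | lin [107.8 -48.5   5.8] rot [-0.001  0.001  0.245] j [ 0.51  0.11 -0.44  0.   -1.02 -0.46]
```

Emit:
arm_command --rows '[{"grip": 0,"linear": [54,-24,3],"rot": [0,0,0.124]},{"grip": 0,"linear": [108,-48,6],"rot": [0,0,0.247]},{"grip": 0,"linear": [108,-48,6],"rot": [0,0,0.247]},{"grip": 0,"linear": [108,-48,6],"rot": [0,0,0.247]}]'

```text
clock: 4.6
position: [498.5, -39.5, 199.2]
ee_rot: [-0.636, 0.772, 0.0, -0.0]
contact_force: [0.2, -0.3, -0.2]
gripper_width: 0.0
grasp_force: 0.0
```

```bash
python3 - <<'E'
from h import *
im=cam('wrist');save(im,'w1.png')
s=arm.read_state();print(s['position'],s['ee_rot'],s['contact_force'],s['joints'])
for q,z in dict(pawl_pad=76,seat=12,flask=12,clamp=0).items():
    r=models.tip_of(im,q); print(q,[(round(x['score'],2),np.round(x['pixel'],1),at(im,x['pixel'],z).round(1)) for x in r[:2]])
print('pred',proj(im,(499.6,-41.1,76)),proj(im,(459.1,-247,12)))
E
```

```text
[498.34925349 -38.87637243 199.37165645] [-6.36034236e-01  7.71660835e-01  7.81653485e-05  2.83638576e-05] [-1.05036633 -0.21666334 -0.92476085] [ 2.47442838e-01  1.99720972e-01 -3.41136758e-01 -1.93139394e-04
 -1.02995418e+00 -4.39443611e-01]
pawl_pad [(0.71, array([318.6, 224.5]), array([501.8, -40.4,  76. ]))]
seat []
flask []
clamp [(0.69, array([323. ,  65.8]), array([ 476.5, -153.1,    0. ]))]
pred [321.52185595 222.95088332] [321.65082935 -65.5341724 ]
```

View pics/w1.png

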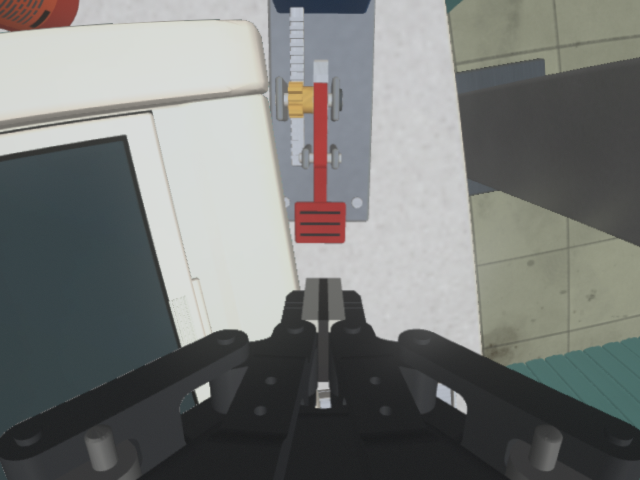

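Emit:
arm_command --rows '[{"grip": 0,"linear": [1.5,-2,40],"rot": [0,0,0]},{"grip": 0,"linear": [1.5,-2,80],"rot": [0,0,0]},{"grip": 0,"linear": [1.5,-2,110],"rot": [0,0,0]},{"grip": 0,"linear": [1.5,-2,118],"rot": [0,0,0]},{"grip": 0,"linear": [1.5,-2,118],"rot": [0,0,0]},{"grip": 0,"linear": [1.5,-2,118],"rot": [0,0,0]}]'

```text
clock: 5.6
position: [501.4, -40.8, 82.7]
ee_rot: [-0.636, 0.772, -0.001, 0.001]
contact_force: [1.1, -0.0, 0.0]
gripper_width: -0.2
grasp_force: 0.0
```

```bash
python3 - <<'E'
from h import *
im=cam('wrist');save(im,'w2.png')
P=[arm.read_state()]
s=P[0];print(s['position'],s['contact_force'])
r=models.tip_of(im,'pawl_pad');print(r, [at(im,x['pixel'],76) for x in r])
E
```

```text
[501.35847694 -40.87871016  82.71504282] [0.88952014 0.39310693 0.80682518]
[] []
```

View pics/w2.png

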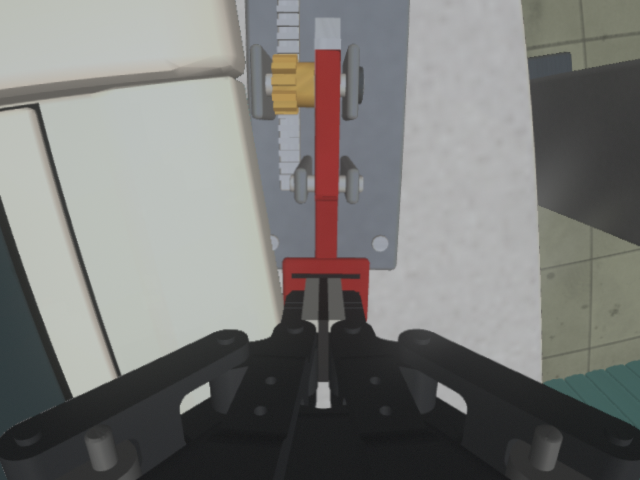

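Emit:
arm_command --rows '[{"grip": 0,"linear": [4,1.5,0],"rot": [0,0,0]},{"grip": 0,"linear": [4,1.5,3],"rot": [0,0,0]},{"grip": 0,"linear": [4,1.5,6],"rot": [0,0,0]},{"grip": 0,"linear": [4,1.5,6],"rot": [0,0,0]}]'

```text
clock: 6.2
position: [498.1, -44.9, 75.6]
ee_rot: [-0.636, 0.772, -0.0, -0.0]
contact_force: [-1.8, 0.2, 3.7]
gripper_width: -0.2
grasp_force: 1.9
```

Emit:
arm_command --rows '[{"grip": 0,"linear": [0,0,1],"rot": [0,0,0]},{"grip": 0,"linear": [0,0,1],"rot": [0,0,0]}]'

```text
clock: 6.45
position: [498.2, -44.9, 75.2]
ee_rot: [-0.636, 0.772, -0.0, -0.0]
contact_force: [-2.6, 0.9, 8.4]
gripper_width: -0.0
grasp_force: 4.2
```

Emit:
arm_command --rows '[{"grip": 0,"linear": [0,0,1],"rot": [0,0,0]},{"grip": 0,"linear": [0,0,1],"rot": [0,0,0]}]'

```text
clock: 6.7
position: [498.2, -44.8, 74.3]
ee_rot: [-0.636, 0.772, -0.0, 0.0]
contact_force: [-2.9, 0.7, 9.0]
gripper_width: 0.0
grasp_force: 4.7
```

Emit:
arm_command --rows '[{"grip": 0,"linear": [0,0,1],"rot": [0,0,0]},{"grip": 0,"linear": [0,0,1],"rot": [0,0,0]}]'

```text
clock: 6.95
position: [498.3, -44.7, 73.4]
ee_rot: [-0.636, 0.772, -0.0, 0.0]
contact_force: [-2.9, 1.1, 9.5]
gripper_width: 0.4
grasp_force: 4.7
```

Emit:
arm_command --rows '[{"grip": 0,"linear": [0,0,1],"rot": [0,0,0]},{"grip": 0,"linear": [0,0,1.5],"rot": [0,0,0]},{"grip": 0,"linear": [0,0,1.5],"rot": [0,0,0]}]'

```text
clock: 7.32
position: [498.4, -44.6, 71.4]
ee_rot: [-0.636, 0.772, -0.0, 0.0]
contact_force: [-1.6, 1.2, 6.8]
gripper_width: 0.2
grasp_force: 3.4
```

Emit:
arm_command --rows '[{"grip": 0,"linear": [0,0,0.5],"rot": [0,0,0]},{"grip": 0,"linear": [0,0,0.5],"rot": [0,0,0]}]'

```text
clock: 7.58
position: [498.4, -44.6, 71.4]
ee_rot: [-0.636, 0.772, -0.0, 0.0]
contact_force: [-3.1, 2.9, 9.7]
gripper_width: -0.0
grasp_force: 4.8
```

Emit:
arm_command --rows '[{"grip": 0,"linear": [0,0,0.4],"rot": [0,0,0]},{"grip": 0,"linear": [0,0,0.4],"rot": [0,0,0]}]'

```text
clock: 7.82
position: [498.4, -44.5, 71.3]
ee_rot: [-0.636, 0.772, -0.0, 0.0]
contact_force: [-3.8, 2.9, 11.5]
gripper_width: -0.1
grasp_force: 5.9
```

Emit:
arm_command --rows '[{"grip": 0,"linear": [0,0,-0.3],"rot": [0,0,0]},{"grip": 0,"linear": [0,0,-0.3],"rot": [0,0,0]}]'

```text
clock: 8.07
position: [498.4, -44.6, 71.3]
ee_rot: [-0.636, 0.772, -0.0, 0.0]
contact_force: [-2.8, 3.0, 10.6]
gripper_width: 0.1
grasp_force: 5.1
```

```bash
python3 - <<'E'
from h import *
im=cam('wrist');t=cam('top');print(arm.read_state()['contact_force'])
a=im['frame'][0:320,200:500];save(t,'t2full.png')
b=cv2.resize(t['frame'][215:275,320:440],None,fx=4,fy=4,interpolation=cv2.INTER_CUBIC)
c=np.zeros((580,480,3),np.uint8);c[:320,:300]=a;c[330:570]=b
cv2.imwrite('pics/c2.png',c[:,:,::-1])
E
```

```text
[-2.53718866  2.86648675  9.92897446]
```

View pics/c2.png

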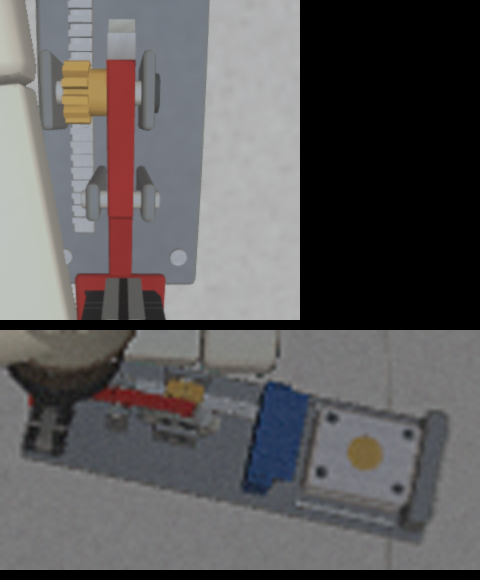

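The wrist crop shows the rack end (row 232) well past the pin (row 200), where it was level before. The top crop shows a gap between the blue jaw (about 300,430) and the flask (about 310,440). The jaw is backing off, so I'll keep holding.

Emit:
arm_command --rows '[{"grip": 0,"linear": [0,0,0],"rot": [0,0,0]},{"grip": 0,"linear": [0,0,0],"rot": [0,0,0]},{"grip": 0,"linear": [0,0,0],"rot": [0,0,0]},{"grip": 0,"linear": [0,0,0],"rot": [0,0,0]},{"grip": 0,"linear": [0,0,0],"rot": [0,0,0]},{"grip": 0,"linear": [0,0,0],"rot": [0,0,0]},{"grip": 0,"linear": [0,0,0],"rot": [0,0,0]},{"grip": 0,"linear": [0,0,0],"rot": [0,0,0]},{"grip": 0,"linear": [0,0,0],"rot": [0,0,0]},{"grip": 0,"linear": [0,0,0],"rot": [0,0,0]}]'

```text
clock: 9.43
position: [498.4, -44.6, 71.3]
ee_rot: [-0.636, 0.772, -0.0, 0.0]
contact_force: [-3.2, 2.3, 10.6]
gripper_width: 0.4
grasp_force: 5.1
```

Emit:
arm_command --rows '[{"grip": 0,"linear": [0,0,0],"rot": [0,0,0]},{"grip": 0,"linear": [0,0,0],"rot": [0,0,0]},{"grip": 0,"linear": [0,0,0],"rot": [0,0,0]},{"grip": 0,"linear": [0,0,0],"rot": [0,0,0]},{"grip": 0,"linear": [0,0,0],"rot": [0,0,0]},{"grip": 0,"linear": [0,0,0],"rot": [0,0,0]},{"grip": 0,"linear": [0,0,0],"rot": [0,0,0]},{"grip": 0,"linear": [0,0,0],"rot": [0,0,0]},{"grip": 0,"linear": [0,0,0],"rot": [0,0,0]},{"grip": 0,"linear": [0,0,0],"rot": [0,0,0]}]'

```text
clock: 10.68
position: [498.4, -44.5, 71.3]
ee_rot: [-0.636, 0.772, -0.0, 0.0]
contact_force: [-2.8, 1.6, 9.2]
gripper_width: -0.3
grasp_force: 5.1
```

```bash
python3 - <<'E'
from h import *
im=cam('wrist');t=cam('top');print(arm.read_state()['contact_force'])
a=im['frame'][0:320,200:500];save(t,'t3full.png')
b=cv2.resize(t['frame'][215:275,320:440],None,fx=4,fy=4,interpolation=cv2.INTER_CUBIC)
c=np.zeros((580,480,3),np.uint8);c[:320,:300]=a;c[330:570]=b
cv2.imwrite('pics/c3.png',c[:,:,::-1])
E
```

```text
[-3.59826223  2.70160895  9.5011295 ]
```

View pics/c3.png

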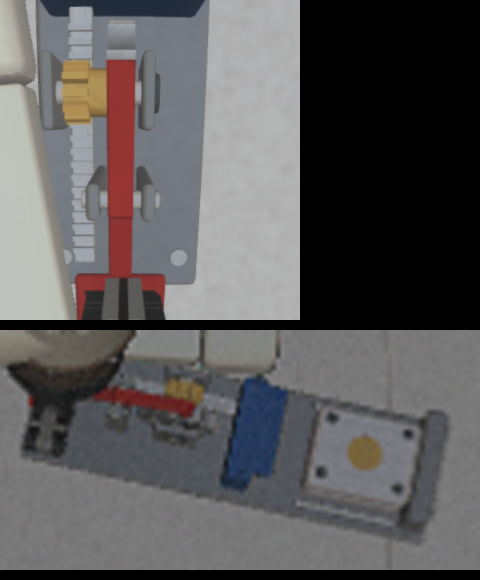

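The rack end is now at row 262 and the jaw's right edge has gone from about column 327 to 285, which is about 29 mm. I'll hold a little longer and check that it has stopped.

Emit:
arm_command --rows '[{"grip": 0,"linear": [0,0,0],"rot": [0,0,0]},{"grip": 0,"linear": [0,0,0],"rot": [0,0,0]},{"grip": 0,"linear": [0,0,0],"rot": [0,0,0]},{"grip": 0,"linear": [0,0,0],"rot": [0,0,0]},{"grip": 0,"linear": [0,0,0],"rot": [0,0,0]},{"grip": 0,"linear": [0,0,0],"rot": [0,0,0]}]'

```text
clock: 11.52
position: [498.4, -44.5, 71.4]
ee_rot: [-0.636, 0.772, -0.0, 0.0]
contact_force: [-2.9, 1.3, 10.1]
gripper_width: -0.1
grasp_force: 5.1
```

```bash
python3 - <<'E'
from h import *
im=cam('wrist');a=im['frame'][0:320,200:500].astype(int)
o=cv2.imread('pics/c3.png')[:320,:300,::-1].astype(int);o2=cv2.imread('pics/c2.png')[:320,:300,::-1].astype(int)
for q in (o,o2): print(np.abs(a-q)[225:270,65:100].mean(), np.abs(a-q)[0:30,50:200].mean())
E
```

```text
0.46370370370370373 0.6315555555555555
15.34095238095238 42.89859259259259
```

Emit:
arm_command --rows '[{"grip": 0,"linear": [0,0,-10],"rot": [0,0,0]},{"grip": 0,"linear": [0,0,-50],"rot": [0,0,0]},{"grip": 0.3,"linear": [10,0,-90],"rot": [0,0,0]},{"grip": 1,"linear": [60,0,-90],"rot": [0,0,0]},{"grip": 1,"linear": [110,0,-90],"rot": [0,0,0]},{"grip": 1,"linear": [160,0,-90],"rot": [0,0,0]},{"grip": 1,"linear": [206,0,-90],"rot": [0,0,0]},{"grip": 1,"linear": [206,0,-90],"rot": [0,0,0]},{"grip": 1,"linear": [206,0,-90],"rot": [0,0,0]}]'

```text
clock: 12.7
position: [458.4, -246.9, 160.0]
ee_rot: [-0.635, 0.772, 0.0, -0.0]
contact_force: [-0.3, 0.5, 0.2]
gripper_width: 85.3
grasp_force: 0.0
```

```bash
python3 - <<'E'
from h import *
im=cam('wrist');save(im,'w4.png')
s=arm.read_state();print(s['position'],s['ee_rot'],s['gripper_width'],s['contact_force'])
for q,z in dict(flask=12,seat=12).items():
    r=models.tip_of(im,q); print(q,[(round(x['score'],2),np.round(x['pixel'],1),at(im,x['pixel'],z).round(1)) for x in r[:2]])
print('pred top centre',proj(im,(459.1,-247.1,60)))
E
```

```text
[ 458.55489152 -246.49870604  160.06497415] [-6.35828061e-01  7.71830702e-01  2.09104549e-04 -2.75900657e-05] 85.3416142138744 [ 0.83716392 -0.25538852 -0.41632663]
flask [(0.6, array([321.9, 216.3]), array([ 459.5, -247.5,   12. ])), (0.45, array([ 15.8, 145.6]), array([ 681.1, -349.2,   12. ]))]
seat []
pred top centre [322.46102453 233.6897198 ]
```

View pics/w4.png

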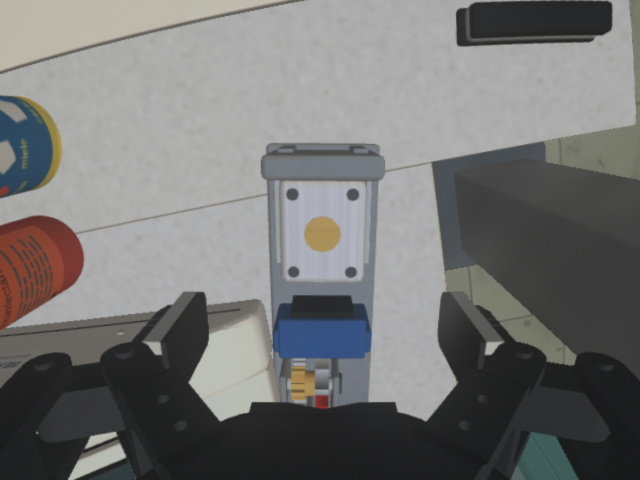

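The flask's disc is at (322,234), exactly where predicted. The jaw pad is clear of the flask (rows 297-318) and the fingers straddle it evenly. Now I'll descend and grip.

Emit:
arm_command --rows '[{"grip": 1,"linear": [0.5,-0.5,50],"rot": [0,0,0]},{"grip": 1,"linear": [0.5,-0.5,90],"rot": [0,0,0]},{"grip": 1,"linear": [0.5,-0.5,125],"rot": [0,0,0]},{"grip": 1,"linear": [0.5,-0.5,142],"rot": [0,0,0]},{"grip": 1,"linear": [0.5,-0.5,142],"rot": [0,0,0]}]'

```text
clock: 13.48
position: [458.4, -246.6, 17.0]
ee_rot: [-0.636, 0.771, 0.001, -0.001]
contact_force: [0.0, 0.2, 0.6]
gripper_width: 85.4
grasp_force: 0.0
```

Emit:
arm_command --rows '[{"grip": 0.75,"linear": [0,0,0],"rot": [0,0,0]},{"grip": 0.5,"linear": [0,0,0],"rot": [0,0,0]},{"grip": 0.3,"linear": [0,0,0],"rot": [0,0,0]},{"grip": 0.3,"linear": [0,0,0],"rot": [0,0,0]},{"grip": 0.3,"linear": [0,0,0],"rot": [0,0,0]},{"grip": 0.3,"linear": [0,0,0],"rot": [0,0,0]}]'

```text
clock: 14.22
position: [459.7, -247.5, 19.5]
ee_rot: [-0.636, 0.772, -0.001, 0.001]
contact_force: [0.4, 3.1, 6.9]
gripper_width: 55.3
grasp_force: 66.4
```

Emit:
arm_command --rows '[{"grip": 0.3,"linear": [0,0,-3],"rot": [0,0,0]},{"grip": 0.3,"linear": [0,0,-15],"rot": [0,0,0]},{"grip": 0.3,"linear": [0,0,-50],"rot": [0,0,0]},{"grip": 0.3,"linear": [0,0,-90],"rot": [0,0,0]},{"grip": 0.3,"linear": [0,0,-120],"rot": [0,0,0]},{"grip": 0.3,"linear": [0,0,-120],"rot": [0,0,0]}]'

```text
clock: 14.98
position: [460.3, -248.0, 140.6]
ee_rot: [-0.636, 0.772, -0.002, 0.002]
contact_force: [0.4, -0.4, -6.0]
gripper_width: 55.3
grasp_force: 66.0
```

```bash
cat > d.py <<'E'
from h import *
from scipy.optimize import least_squares
t=cam('top');save(t,'t5.png')
r=models.tip_of(t,'tray');print([(x['score'],at(t,x['pixel'],0).round(1)) for x in r[:1]])
c=lambda x,y:[190+x/2.8-.3,150+y/2.8-.3]
px=[c(84,168),c(207,188),c(194,326),c(64,316)]
q=[(75,65),(75,-65),(-75,-65),(-75,65)]
def f(p): return np.concatenate([proj(t,(p[0]+np.cos(p[2])*x-np.sin(p[2])*y,p[1]+np.sin(p[2])*x+np.cos(p[2])*y,14))-u for (x,y),u in zip(q,px)])
s=least_squares(f,[476,216,-.06],x_scale=[1,1,.01]);print(s.x,s.fun.round(1))
from go import go
go((s.x[0],s.x[1],130),-1.57+s.x[2])
E
python3 d.py
```

```text
[(0.74, array([519.1, -33.4,   0. ]))]
[ 4.75773320e+02  2.16343426e+02 -8.10793145e-02] [-0.7  0.1  1.7 -2.6 -0.2  1.9 -0.8  0.6]
t 15.07 pos [ 457.7 -247.2  137.1] F [ 0.1  0.8 -5.7] w 55.4 | lin [-458.3   71.6    7.7] rot [ 0.002  0.001 -0.114] j [-0.18  0.3  -0.38 -0.   -0.89 -0.01]
```

Emit:
arm_command --rows '[{"grip": 0.3,"linear": [-25,4,0],"rot": [0,0,-0.01]},{"grip": 0.3,"linear": [-75,13,0],"rot": [0,0,-0.02]},{"grip": 0.3,"linear": [-130,23,0],"rot": [0,0,-0.03]},{"grip": 0.3,"linear": [-188,33,0],"rot": [0,0,-0.045]},{"grip": 0.3,"linear": [-246,44,0],"rot": [0,0,-0.06]},{"grip": 0.3,"linear": [-304,54,0],"rot": [0,0,-0.075]},{"grip": 0.3,"linear": [-362,64,0],"rot": [0,0,-0.09]},{"grip": 0.3,"linear": [-415,74,0],"rot": [0,0,-0.1]},{"grip": 0.3,"linear": [-445,79,0],"rot": [0,0,-0.11]},{"grip": 0.3,"linear": [-456,81,0],"rot": [0,0,-0.11]}]'

```text
clock: 16.32
position: [465.8, 216.4, 135.9]
ee_rot: [-0.678, 0.735, 0.0, -0.002]
contact_force: [-0.3, -0.2, -6.2]
gripper_width: 55.4
grasp_force: 65.7
```

Emit:
arm_command --rows '[{"grip": 0.3,"linear": [0,0,0],"rot": [0,0,0]},{"grip": 0.3,"linear": [0,0,0],"rot": [0,0,0]}]'

```text
clock: 16.58
position: [466.4, 214.0, 137.4]
ee_rot: [-0.677, 0.736, 0.0, -0.001]
contact_force: [0.9, -1.0, -5.2]
gripper_width: 55.8
grasp_force: 65.7
```

```bash
python3 - <<'E'
from h import *
im=cam('wrist');save(im,'w6.png')
s=arm.read_state();print(s['clock'],s['position'],s['ee_rot'],s['gripper_width'],s['contact_force'])
for q,z in dict(tray=0,flask=130).items():
    r=models.tip_of(im,q); print(q,[(round(x['score'],2),np.round(x['pixel'],1),at(im,x['pixel'],z).round(1)) for x in r[:2]])
E
```

```text
16.625 [466.57484257 214.00043766 137.72749139] [-6.76569124e-01  7.36378659e-01  5.27785766e-05 -8.29438193e-04] 55.47805189588006 [-0.89852041 -0.11355529 -5.43449691]
tray []
flask [(0.66, array([323.2, 292. ]), array([466.6, 213.1, 130. ]))]
```

View pics/w6.png

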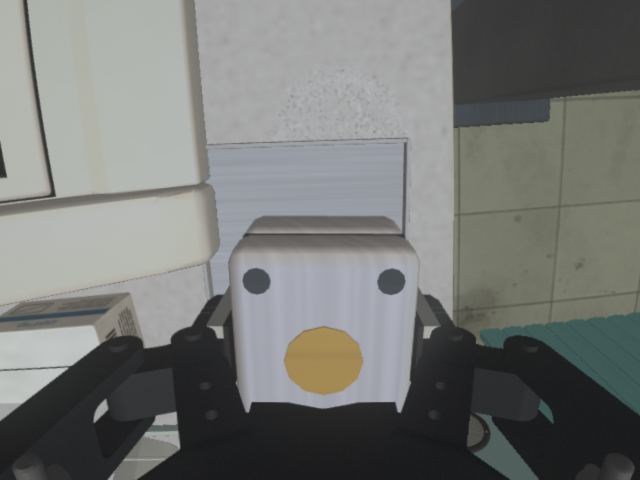

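```bash
python3 - <<'E'
from h import *
im=cam('wrist')
for n,p,z in [('near corner',(409,138),14),('near edge2',(408,230),14),('far edge',(208,144),14),('far edge low',(212,290),14),('hous corner',(213,185),14),('hous z50',(213,185),50)]: print(n,at(im,p,z).round(1))
from go import go
go((468,216,60),-1.65)
E
```

```text
near corner [404.8 159.6  14. ]
near edge2 [407.5 223.4  14. ]
far edge [539.6 151.9  14. ]
far edge low [553.7 257.3  14. ]
hous corner [540.4 179.8  14. ]
hous z50 [529.7 175.3  50. ]
t 16.77 pos [467.  214.5 138.3] F [ 0.3  0.2 -5.1] w 55.4 | lin [-1.5 -0.9 78.3] rot [ 0.    -0.    -0.005] j [ 0.75  0.29 -0.39 -0.   -0.89 -0.83]
```

Emit:
arm_command --rows '[{"grip": 0.3,"linear": [-2,4,40],"rot": [0,0,0]},{"grip": 0.3,"linear": [-2,4,80],"rot": [0,0,0]},{"grip": 0.3,"linear": [-2,4,106],"rot": [0,0,0]},{"grip": 0.3,"linear": [-2,4,118],"rot": [0,0,0]},{"grip": 0.3,"linear": [-2,4,122],"rot": [0,0,0]},{"grip": 0.3,"linear": [-2,4,122],"rot": [0,0,0]},{"grip": 0.3,"linear": [-2,4,122],"rot": [0,0,0]}]'

```text
clock: 17.65
position: [463.8, 218.3, 17.3]
ee_rot: [-0.677, 0.736, -0.0, 0.001]
contact_force: [0.6, -1.3, -5.5]
gripper_width: 55.4
grasp_force: 65.6
```

Emit:
arm_command --rows '[{"grip": 0.3,"linear": [0,0,1],"rot": [0,0,0]},{"grip": 0.3,"linear": [0,0,2],"rot": [0,0,0]},{"grip": 0.3,"linear": [0,0,2],"rot": [0,0,0]}]'

```text
clock: 18.02
position: [463.1, 217.8, 14.2]
ee_rot: [-0.677, 0.736, -0.0, -0.0]
contact_force: [0.2, -0.1, -5.2]
gripper_width: 55.4
grasp_force: 65.6
```

Emit:
arm_command --rows '[{"grip": 0.3,"linear": [0,0,1],"rot": [0,0,0]},{"grip": 0.3,"linear": [0,0,2],"rot": [0,0,0]},{"grip": 0.3,"linear": [0,0,2],"rot": [0,0,0]}]'

```text
clock: 18.4
position: [463.0, 217.7, 12.0]
ee_rot: [-0.677, 0.736, 0.0, -0.0]
contact_force: [0.1, 0.3, -5.7]
gripper_width: 55.6
grasp_force: 65.6
```

Emit:
arm_command --rows '[{"grip": 0.3,"linear": [0,0,1],"rot": [0,0,0]},{"grip": 0.3,"linear": [0,0,1],"rot": [0,0,0]}]'

```text
clock: 18.65
position: [463.1, 217.7, 11.1]
ee_rot: [-0.677, 0.736, 0.0, -0.0]
contact_force: [-0.3, -0.8, -5.9]
gripper_width: 55.3
grasp_force: 65.6
```

Emit:
arm_command --rows '[{"grip": 0.3,"linear": [0,0,1],"rot": [0,0,0]},{"grip": 0.3,"linear": [0,0,1],"rot": [0,0,0]}]'

```text
clock: 18.9
position: [463.2, 217.9, 10.5]
ee_rot: [-0.677, 0.736, -0.0, 0.0]
contact_force: [-1.0, -0.1, -2.0]
gripper_width: 55.6
grasp_force: 65.9
```

Emit:
arm_command --rows '[{"grip": 0.3,"linear": [0,0,0.5],"rot": [0,0,0]},{"grip": 0.3,"linear": [0,0,0.5],"rot": [0,0,0]}]'

```text
clock: 19.15
position: [463.2, 217.9, 10.5]
ee_rot: [-0.677, 0.736, -0.0, 0.0]
contact_force: [-3.8, -1.2, 6.8]
gripper_width: 55.5
grasp_force: 66.9
```

Emit:
arm_command --rows '[{"grip": 0.3,"linear": [0,0,0.3],"rot": [0,0,0]},{"grip": 0.3,"linear": [0,0,0.3],"rot": [0,0,0]}]'

```text
clock: 19.4
position: [463.2, 217.9, 10.5]
ee_rot: [-0.677, 0.736, -0.0, 0.0]
contact_force: [-3.9, -1.7, 7.8]
gripper_width: 55.4
grasp_force: 67.2
```

Emit:
arm_command --rows '[{"grip": 0.7,"linear": [0,0,0],"rot": [0,0,0]},{"grip": 0.8,"linear": [0,0,0],"rot": [0,0,0]},{"grip": 0.88,"linear": [0,0,-0.5],"rot": [0,0,0]},{"grip": 0.88,"linear": [0,0,-1],"rot": [0,0,0]},{"grip": 0.88,"linear": [0,0,-10],"rot": [0,0,0]},{"grip": 0.88,"linear": [0,0,-30],"rot": [0,0,0]},{"grip": 0.88,"linear": [0,0,-70],"rot": [0,0,0]},{"grip": 0.88,"linear": [0,0,-120],"rot": [0,0,0]},{"grip": 0.88,"linear": [0,0,-160],"rot": [0,0,0]},{"grip": 0.88,"linear": [0,0,-160],"rot": [0,0,0]}]'

```text
clock: 20.65
position: [464.9, 219.1, 173.7]
ee_rot: [-0.677, 0.736, -0.0, 0.005]
contact_force: [-1.3, 0.1, -0.3]
gripper_width: 75.3
grasp_force: 0.0
```

```bash
python3 - <<'E'
from h import *
im=cam('wrist');t=cam('side')
s=arm.read_state();print(s['clock'],s['position'],s['gripper_width'],s['contact_force'])
c=np.zeros((580,640,3),np.uint8);c[:360]=im['frame'][:360]
c[365:580,:640]=cv2.resize(t['frame'][195:295,220:518],(640,215),interpolation=cv2.INTER_CUBIC)
cv2.imwrite('pics/c7.png',c[:,:,::-1])
E
```

```text
20.75 [462.81336937 217.63177033 169.81823619] 75.01264625214733 [ 0.52041435 -0.29529752  0.26584214]
```

View pics/c7.png

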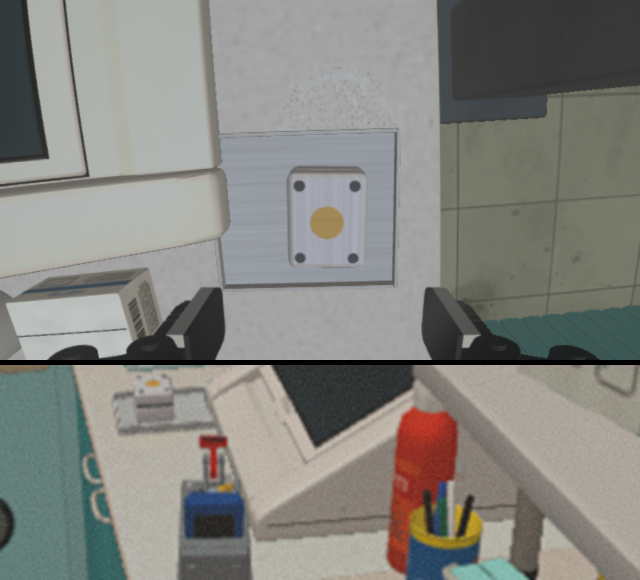

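The flask, with its disc at (327,222), stands upright and flat inside the tray (columns 220-398, rows 128-288). The gripper is clear, the jaw is back and nothing else has moved.

```bash
python3 -c "
from bench import job;print(job.job_done())"
```

```text
the job is handed in; nothing more can be done
None
```

The clamp is released with its jaw fully backed off, the flask stands upright and flat in the steel tray, and the job is handed in at about 21 s of the 67 s allowed; the press on the pawl read about 12 N at most.

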